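# Shut and lock the toddler-cutlery box

### The arm

A 7-joint arm with a two-finger parallel gripper is mounted at the origin on the work surface. World frame = base frame: x ahead of the robot, y to its left, z up, the work surface at z = 0. Lengths are in m, angles in degrees, forces in N, time in s.
With the tool pointing down it reaches from about 0.35 to 0.9 m from the base axis. Payload 8.1 kg.
Tool frame: the origin (TCP) lies at the very end of the fingers, on their centre line; the grasp point (between the pads) lies 19 mm behind it (bot.grasp_offset is the distance from the TCP to the grasp point, in m); z points along the fingers, y is the direction in which the jaws open and shut (so a half turn about z gives the same grasp; the last joint's range is limited). The gripper opens to 85 mm and grips with 20 to 120 N. Pads are 22 mm wide; open, the fingers measure 114 mm over their backs; the gripper's body (76 mm by 85 mm) begins 54 mm behind the grasp point. The pads swing forward as they close: fully open they stand 13 mm farther back than shut.
Start: joints at [-75.779, 24.895, 1.432, 90.138, -0.665, 64.973, -4.303], TCP at [0.215, 0.587, 0.21] pointing down, gripper open.
Joint ranges: [-149.89, 149.89], [-25.12, 119.58], [-72.63, 75.52], [4.76, 147.25], [-75.54, 255.54], [6.69, 114.76], [-157.13, 157.13]. Speed limits (degrees/s): [127.2, 127.2, 172.46, 172.46, 180, 180, 180].

### API

Orientations are given as a 3x3 rotation matrix whose columns are the frame's x, y, z axes.
In Python, from workcell import status, eyes, hand_in, bot gives the robot as it stands.
- The arm moves only by the shell command python3 -m crank 'ROWS' [FORCE]. ROWS is JSON, a list of rows, each a list of 5 numbers: the shift along the tool's x, y, z in mm, then the turn about the tool's z in degrees, then the finger opening in mm, from 0 to 85.4. A call has 1 to 20 rows; each row is the pose to reach, as a shift and turn from the pose measured when the call began, along the tool's axes at that moment; what a row does not reach only later rows make up. A row lasts 1/12 s, in which the tool goes at most 41.7 mm and 7.16 degrees, less where a joint would pass 70% of its speed; a pose out of reach is approached as far as the arm can. A call with a gripper value outside its range is refused whole. The fingers move at their own pace and stop on an object; FORCE is the grip in N (left out, the last holds). Time passes only in rows, so rows that repeat a pose let the fingers close. It gives the time, the measured TCP pose, the force and the opening at its end, in the units of the state.
- status.get_state(): the state, without advancing time (a new reading comes with each control period).
- eyes.get_image(name): name is "side" or "top" or "wrist"; returns a dict with "color" (420x560x3 uint8, red, green, blue), "fx", "fy", "cx", "cy" (pixels), "camera_from_world" (4x4, takes a point from world to camera coordinates). Camera axes: x right, y down, z forward; pixel columns grow to the right and rows downward; lengths in m; the calibration is good to about 2 mm. A picture is of the moment at which its call begins. There is no depth.
- hand_in(): hands the job in, once; it reports no verdict.
The state is a dict: "time": time; "joints": joint angles; "qvel": joint speeds; "joint_torque": joint torques, N m; "position": TCP position; "tcp_rot": TCP orientation; "ft_force": force on the tool from outside, world axes, zero at the start; "torque": the same for the moment, N m; "width": finger opening in m.
Only numpy, scipy, OpenCV 4.12 (cv2) and the standard library are available. Lean on these libraries where they do the work, as an engineer would, in place of code of your own. Each camera call takes 0.05 s, during which the arm holds its last target. There are 200 camera calls.

### The job

With the gripper's fingers only, gently push the clear box's sliding front panel fully shut by its yellow handle, then push the green-knobbed latch lever over past its centre so that it snaps down to the locked side, towards the front of the box. Do not grip or pinch anything, do not throw the lever before the panel is shut, and leave the tableware in, on and around the box where it is.

Things in the scene. Friction and masses are not known exactly. Their poses are not given: they have to be found in the camera images.
- box: Clear acrylic box fixed to the counter, 200 (x) x 320 (y) x 136 mm high. Origin: centre of its underside; z up; its -x is the front (facing the robot, turned by up to 0.35 rad), its +y the left seen from the robot. The right half (y<0) of the front is a fixed pane; the left half is closed by the sliding panel. The latch is on top, at the left front.
- panel (a joint): Travel of the clear sliding front panel in m: 0 fully shut, up to 0.15 open. It opens to the box's -y, so it is shut by pushing its handle along the box's +y until its end stop. About 2 N of friction; it stays where it is left. Fully shut means within 4 mm.
- handle (a point): Centre of the panel's yellow block handle, 24 (box x) x 32 (box y) x 36 mm high, so its push faces are 16 mm away along box y; it spans 140 to 176 mm above the counter. Shut: box x -108, y +16 mm. The panel's top edge is 128 mm and the box's top 136 mm high. On the panel, 94 mm farther to +y, stands a steel loop for the bolt, 28 mm wide, 160 mm high. Nothing else is near its path.
- lever (a joint): Angle of the toggle lever in rad: 0 unlocked (leaning 0.6 rad back, to the box's +x), 0.6 upright (dead centre), 1.2 locked (leaning 0.6 rad forward, to the box's -x). A spring drives it away from centre to either stop: about 2.5 N at the knob to start it, falling to nothing at centre, then it snaps over by itself. Locked: above 1.0.
- lever_knob (a point): Centre of the green ball knob, 26 mm in diameter, 70 mm from the pivot on a 10 mm round steel rod. It is 216 mm above the counter at either stop and 228 mm upright.
- lever_pivot (a point): Middle of the lever's pivot axle (which runs along box y), fixed on the box's top at box x -50, y +110, z 158 mm. Grey cheeks beside it, 26 mm long in x, 40 mm over both in y, reach 165 mm above the counter. A steel bolt that the lever drives slides below; it needs no attention.
- cup_tower: Blue stacking cups, tower 58 mm wide, 84 mm high, inside the box. Origin: centre of underside. Leave alone.
- plate: White ceramic plate, 128 mm in diameter, 16 mm high, inside the box. Origin: centre of underside. Leave alone.
- spoon: Red plastic spoon, 120 mm long, lying inside the box under the fork. Origin: on its underside near the middle. Leave alone.
- fork: Steel toddler fork, 118 mm long, lying crosswise over the spoon inside the box. Origin: below its middle. Leave alone.
- small_cup: Loose blue cup, 48 mm wide, 40 mm high, standing on the box's top towards the back right. Origin: centre of underside. Leave alone.
- beaker: Orange mug, 72 mm wide, 100 mm high, standing right of the box. Origin: centre of underside. Leave alone.
- jar: Jar with green cap, 70 mm wide, 100 mm high, standing left of the box. Origin: centre of underside. Leave alone.

How it is judged (in metres and radians):
On the way, in this order (a step that is already met when the one before it is completed fails the run):
1. the panel is pushed fully shut (within 4 mm) with the lever still unlocked (value of joint panel below 0.004 m and value of joint lever below 0.3 rad), for 0.2 s.
2. the lever has snapped over to locked (above 1.0 rad) with the panel shut (value of joint lever above 1 rad and value of joint panel below 0.004 m), for 0.2 s.
At the end, for the whole second after the job is handed in: The panel is within 4 mm of fully shut, the lever rests at more than 1.0 rad (locked side), both are still, and each piece of tableware is within 20 mm of where it began (all of step 2 and velocity of joint lever between -0.05 and 0.05 rad/s and velocity of joint panel between -0.005 and 0.005 m/s and distance of each of cup_tower, plate, spoon, fork, small_cup, beaker, jar from where it was at the start of the episode below 0.02 m); the robot touches nothing.
It fails at once if the lever goes past centre while the panel is more than 8 mm open (value of joint lever above 0.65 rad and value of joint panel above 0.008 m).
It fails at once if the panel, handle, lever or box is gripped or shoved with more than 35 N (contact force between the fingers and box above 35 N).
It fails at once if a piece of tableware is moved more than 20 mm, lifted or carried (distance of any of cup_tower, plate, spoon, fork, small_cup, beaker, jar from where it was at the start of the episode above 0.02 m).
It fails at once if a cup, the mug or the jar is tipped over (angle between any of small_cup, beaker, jar, cup_tower's own z axis and vertical above 0.4 rad).
It also fails if it takes over 43 s, if anything falls off the work surface, if the arm or the gripper's body presses on something with over 40 N, if the wrist force passes 120 N, or if a joint passes its speed limit or range.

## Working session

There is one attempt and no reset: what is moved stays moved. The work goes in short steps, Python scripts to look and compute and a shell command to move; the robot and the scene stay as the last step left them, time stands still between calls to the robot, and variables do not carry over. Pictures are saved under pics/ and viewed, about 8 in all and at most 12, crops included, and the job is handed in when it is done.

```bash
mkdir -p pics; cat > h.py <<'E'
import numpy as np,cv2
from workcell import status,eyes,bot
def grab(n,f):
    d=eyes.get_image(n); cv2.imwrite(f'pics/{f}.png',d['color'][...,::-1]); return d
def ray(d,u,v):
    T=np.array(d['camera_from_world']);R=T[:3,:3];c=-R.T@T[:3,3]
    r=R.T@np.array([(u-d['cx'])/d['fx'],(v-d['cy'])/d['fy'],1]);return c,r
def onz(d,u,v,z):
    c,r=ray(d,u,v);return c+r*(z-c[2])/r[2]
def tri(d1,p1,d2,p2):
    c1,r1=ray(d1,*p1);c2,r2=ray(d2,*p2)
    s=np.linalg.lstsq(np.c_[r1,-r2],c2-c1,rcond=None)[0]
    a,b=c1+s[0]*r1,c2+s[1]*r2;return (a+b)/2,np.linalg.norm(a-b)
def blobs(d,lo,hi,amin=25):
    m=cv2.inRange(cv2.cvtColor(d['color'],cv2.COLOR_RGB2HSV),lo,hi)
    n,l,s,c=cv2.connectedComponentsWithStats(m)
    return [(c[i].round(1).tolist(),s[i].tolist()) for i in range(1,n) if s[i,4]>=amin]
Y=((20,120,100),(35,255,255));G=((40,90,50),(85,255,255))
E
python3 - <<'E'
from h import *
print({k:np.round(v,3).tolist() for k,v in status.get_state().items()})
for n in('side','top'):
    d=grab(n,n+'0');T=np.array(d['camera_from_world']);print(n,(-T[:3,:3].T@T[:3,3]).round(3),d['fx'])
    print('Y',blobs(d,*Y));print('G',blobs(d,*G))
a=[cv2.imread(f'pics/{n}0.png') for n in('side','top')]
E
```

```text
{'time': 0.0, 'joints': [-75.778, 24.936, 1.433, 90.19, -0.666, 64.973, -4.302], 'qvel': [-0.018, 0.045, 0.057, 0.013, -0.081, -0.024, 0.04], 'joint_torque': [0.001, -67.046, 1.025, -31.621, 0.016, 0.012, -0.0], 'position': [0.215, 0.586, 0.209], 'tcp_rot': [[-0.939, 0.344, -0.0], [0.344, 0.939, -0.002], [-0.0, -0.002, -1.0]], 'ft_force': [0.719, 0.141, -0.206], 'torque': [-0.025, -0.024, 0.027], 'width': 0.086}
side [ 0.623 -0.469  1.194] 518.1523083759905
Y [([190.7, 297.2], [183, 287, 16, 21, 242])]
G [([302.6, 179.7], [292, 169, 22, 22, 387]), ([266.4, 194.9], [262, 190, 10, 11, 90])]
top [0.448 0.005 1.242] 455.20639666894596
Y [([362.5, 266.6], [354, 261, 17, 13, 160])]
G [([241.4, 167.0], [231, 156, 22, 23, 398]), ([279.2, 193.2], [274, 188, 11, 11, 90])]
```

View pics/side0.png

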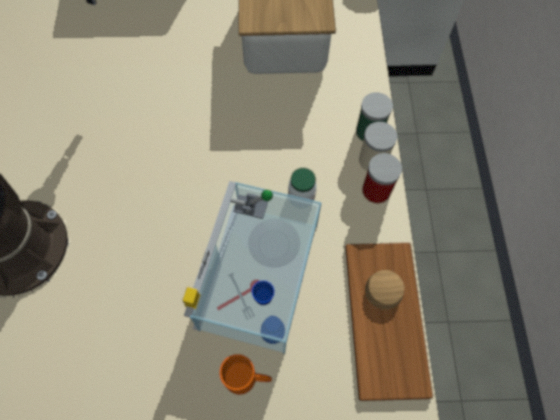

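View pics/top0.png

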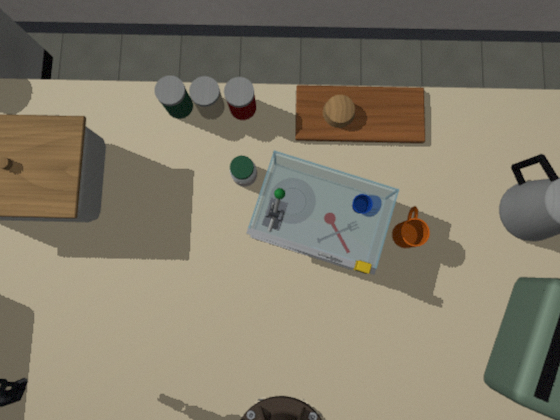

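```bash
python3 - <<'E'
from h import *
s=eyes.get_image('side');t=eyes.get_image('top')
pk=tri(s,(266.4,194.9),t,(279.2,193.2));ph=tri(s,(190.7,297.2),t,(362.5,266.6));print('knob',pk,'handle',ph)
print('jar cap',tri(s,(302.6,179.7),t,(241.4,167.0)))
print(onz(s,266.4,194.9,.216),onz(t,279.2,193.2,.216),onz(s,190.7,297.2,.165),onz(t,362.5,266.6,.165))
K=pk[0][:2];H=ph[0][:2];v=H-K
s_=np.sqrt(v@v-.0975**2)-.094
yaw=np.arctan2(v[1],v[0])-np.arctan2(-.094-s_,-.0975)
R=np.array([[np.cos(yaw),-np.sin(yaw)],[np.sin(yaw),np.cos(yaw)]])
C=K-R@[-.0105,.11]
print('open',s_,'yaw',yaw,np.degrees(yaw),'C',C,'handle box',R.T@(H-C))
q=status.get_state();print('tool R',q['tcp_rot'])
# check: project box top corners
for n,d in(('side',s),('top',t)):
    T=np.array(d['camera_from_world']);im=d['color'][...,::-1].copy()
    P=[]
    for x,y,z in [(-.1,.16,.136),(.1,.16,.136),(.1,-.16,.136),(-.1,-.16,.136),(-.05,.11,.158),(-.0105,.11,.216)]:
        w=np.r_[C+R@[x,y],z];c=T[:3,:3]@w+T[:3,3];P.append((int(c[0]/c[2]*d['fx']+d['cx']),int(c[1]/c[2]*d['fy']+d['cy'])))
    for p in P: cv2.circle(im,p,1,(0,0,255),-1)
    m=np.mean(P,0).astype(int)
    cv2.imwrite(f'pics/{n}1.png',cv2.resize(im[m[1]-90:m[1]+110,m[0]-90:m[0]+90],None,fx=2.2,fy=2.2))
a=[cv2.imread(f'pics/{n}1.png') for n in('side','top')];cv2.imwrite('pics/c1.png',np.hstack(a))
E
```

```text
knob (array([0.61758058, 0.01657131, 0.21847246]), np.float64(0.00011165724803274944)) handle (array([ 0.45756815, -0.18283386,  0.15876133]), np.float64(0.0006403299678589415))
jar cap (array([0.70456285, 0.11718626, 0.09327691]), np.float64(4.5496778189636624e-05))
[0.61751371 0.01777826 0.216     ] [0.61804378 0.01661685 0.216     ] [ 0.45886822 -0.18444907  0.165     ] [ 0.45721574 -0.18186403  0.165     ]
open 0.14234751898357534 yaw -0.284972702201739 -16.327733112598107 C [ 0.59673267 -0.0919442 ] handle box [-0.108      -0.12634752]
tool R [[-9.39055759e-01  3.43764763e-01 -2.62103713e-04]
 [ 3.43764853e-01  9.39055273e-01 -9.59203382e-04]
 [-8.36104497e-05 -9.90847504e-04 -9.99999506e-01]]
```

View pics/c1.png

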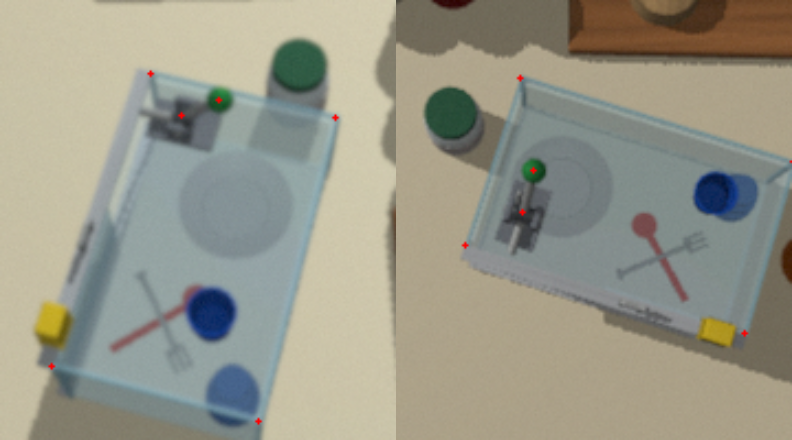

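The overlay of the computed box corners, pivot and knob fits both views. Knob height is 218 mm (216 expected) and handle height 159 mm (158 expected). The box is turned -16.3° and the panel is about 142 mm open. The small cup and mug are clear of the path. First I'll lift, align and close the fingers.

```bash
cat >> h.py <<'E'
yaw=-0.28497;C=np.array([.59673,-.09194]);B=np.array([[np.cos(yaw),-np.sin(yaw)],[np.sin(yaw),np.cos(yaw)]])
def where(*targets):
    q=status.get_state();p=np.array(q['position']);R=np.array(q['tcp_rot'])
    b=B.T@(p[:2]-C)
    print('t',round(q['time'],2),'box mm',(b*1e3).round(1),'z',round(p[2]*1e3,1),'ft box',(B.T@np.array(q['ft_force'][:2])).round(1),round(q['ft_force'][2],1),'w',round(q['width'],4),'yaw err',round(np.degrees(np.arctan2(R[1,1],R[0,1])-np.pi/2-yaw),2))
    for x,y,z in targets:
        w=np.r_[C+B@np.array([x,y])/1e3,z/1e3];print('  to',(x,y,z),'rows',(R.T@(w-p)*1e3).round(1))
E
python3 -m crank '[[0,0,-50,-3.8,0],[0,0,-50,-3.8,0],[0,0,-50,-3.8,0],[0,0,-50,-3.8,0],[0,0,-50,-3.8,0],[0,0,-50,-3.8,0]]' 20
python3 -c "
from h import *
where((-200,50,260),(-108,-200,260))"
```

```text
time: 0.7
position: [0.2145, 0.5861, 0.2585]
tcp_rot: [[-0.96, 0.281, -0.001], [0.281, 0.96, -0.003], [-0.0, -0.003, -1.0]]
ft_force: [0.0, 0.2, -0.4]
width: 0.0122
t 0.7 box mm [-557.4  543.3] z 258.5 ft box [-0.   0.2] -0.4 w 0.0122 yaw err 0.02
  to (-200, 50, 260) rows [-3.573e+02 -4.934e+02 -2.000e-01]
  to (-108, -200, 260) rows [-4.492e+02 -7.434e+02  5.000e-01]
```

```bash
python3 -m crank '[[-20,-27,0,0,0],[-40,-54,0,0,0],[-60,-82,0,0,0],[-80,-110,0,0,0],[-100,-137,0,0,0],[-120,-164,0,0,0],[-140,-192,0,0,0],[-160,-220,0,0,0],[-180,-247,0,0,0],[-200,-275,0,0,0],[-220,-303,0,0,0],[-240,-330,0,0,0],[-260,-358,0,0,0],[-280,-386,0,0,0],[-300,-413,0,0,0],[-320,-441,0,0,0],[-340,-469,0,0,0],[-357,-493,0,0,0],[-357,-493,0,0,0]]'
python3 -c "
from h import *
where((-108,-200,260))"
```

```text
time: 2.28
position: [0.4196, 0.007, 0.2597]
tcp_rot: [[-0.958, 0.288, -0.0], [0.288, 0.958, -0.004], [-0.001, -0.004, -1.0]]
ft_force: [-0.2, -0.3, -0.0]
width: -0.0
t 2.28 box mm [-197.8   45.1] z 259.7 ft box [-0.1 -0.4] -0.0 w -0.0 yaw err -0.4
  to (-108, -200, 260) rows [ -91.5 -244.5    0.8]
```

```bash
python3 -m crank '[[-13,-35,0,-0.4,0],[-26,-70,0,-0.4,0],[-39,-105,0,-0.4,0],[-52,-140,0,-0.4,0],[-65,-175,0,-0.4,0],[-78,-210,0,-0.4,0],[-91,-244,0,-0.4,0],[-91,-244,0,-0.4,0],[-91,-244,20,-0.4,0],[-91,-244,40,-0.4,0],[-91,-244,60,-0.4,0],[-91,-244,80,-0.4,0],[-91,-244,96,-0.4,0],[-91,-244,108,-0.4,0],[-91,-244,111,-0.4,0],[-91,-244,111,-0.4,0]]'
python3 - <<'E'
from h import *
where((-108,-160,149))
a=grab('side','s2')['color'];b=grab('top','t2')['color']
cv2.imwrite('pics/c2.png',np.hstack([cv2.resize(a[200:380,120:300],None,fx=2.2,fy=2.2),cv2.resize(b[180:360,290:470],None,fx=2.2,fy=2.2)])[...,::-1])
E
```

```text
time: 3.62
position: [0.4357, -0.2527, 0.1488]
tcp_rot: [[-0.96, 0.281, -0.003], [0.281, 0.96, -0.004], [0.002, -0.004, -1.0]]
ft_force: [0.1, 0.8, 1.1]
width: 0.0
t 3.62 box mm [-109.3 -199.6] z 148.8 ft box [-0.2  0.8] 1.1 w 0.0 yaw err -0.0
  to (-108, -160, 149) rows [-1.3 39.6 -0.4]
```

View pics/c2.png

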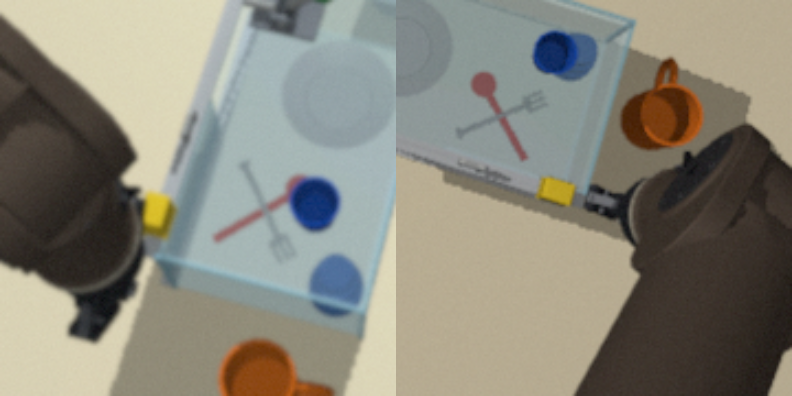

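The fingers hang beside the handle's right face, in line with it (crop about (160,215) left, (600,200) right). Now the slow push.

```bash
python3 -m crank '[[-1,10,0,0,0],[-1,20,0,0,0],[-1,28,0,0,0],[-1,34,0,0,0],[-1,38,0,0,0],[-1,42,0,0,0],[-1,46,0,0,0],[-1,51,0,0,0],[-1,57,0,0,0],[-1,63,0,0,0],[-1,69,0,0,0],[-1,75,0,0,0],[-1,81,0,0,0],[-1,87,0,0,0],[-1,93,0,0,0],[-1,99,0,0,0],[-1,105,0,0,0],[-1,111,0,0,0],[-1,117,0,0,0],[-1,123,0,0,0]]'
python3 -c "
from h import *
where((-108,-20,149))
d=eyes.get_image('top');b=blobs(d,*Y);print(b)
for c,_ in b: print(B.T@(onz(d,*c,.16)[:2]-C))"
```

```text
time: 5.38
position: [0.4724, -0.1351, 0.1497]
tcp_rot: [[-0.96, 0.281, -0.0], [0.281, 0.96, -0.005], [-0.001, -0.005, -1.0]]
ft_force: [0.6, -1.5, 1.1]
width: -0.0
t 5.38 box mm [-107.2  -76.4] z 149.7 ft box [ 1.  -1.3] 1.1 w -0.0 yaw err -0.0
  to (-108, -20, 149) rows [ 0.8 56.4  0.4]
[]
```

```bash
python3 -m crank '[[0,5,0,0,0],[0,10,0,0,0],[0,15,0,0,0],[0,20,0,0,0],[0,25,0,0,0],[0,29,0,0,0],[0,33,0,0,0],[0,36,0,0,0],[0,39,0,0,0],[0,42,0,0,0],[0,44,0,0,0],[0,46,0,0,0],[0,48,0,0,0],[0,50,0,0,0],[0,50,0,0,0]]'
python3 - <<'E'
from h import *
where((-108,-14,149))
d=grab('side','s3')
for c,s in blobs(d,*Y): print(c,s,B.T@(onz(d,*c,.16)[:2]-C))
E
```

```text
time: 6.68
position: [0.4869, -0.0852, 0.1493]
tcp_rot: [[-0.96, 0.279, -0.0], [0.279, 0.96, -0.004], [-0.001, -0.004, -1.0]]
ft_force: [0.7, 0.1, 0.2]
width: 0.0001
t 6.68 box mm [-107.3  -24.4] z 149.3 ft box [0.6 0.3] 0.2 w 0.0001 yaw err 0.1
  to (-108, -14, 149) rows [ 0.7 10.4  0.3]
[212.5, 242.8] [209, 234, 8, 19, 100] [-0.10049081 -0.00174085]
```

```bash
python3 -m crank '[[0,1.5,0,0,0],[0,3,0,0,0],[0,4.5,0,0,0],[0,6,0,0,0],[0,7,0,0,0],[0,8,0,0,0],[0,8,0,0,0]]'
python3 -c "
from h import *
where()"
python3 -m crank '[[0,0.7,0,0,0],[0,1.4,0,0,0],[0,1.4,0,0,0]]'
python3 -c "
from h import *
where()"
```

```text
time: 7.32
position: [0.489, -0.0773, 0.1492]
tcp_rot: [[-0.96, 0.279, -0.001], [0.279, 0.96, -0.003], [-0.0, -0.003, -1.0]]
ft_force: [-0.0, -0.3, 0.7]
width: -0.0
t 7.32 box mm [-107.5  -16.2] z 149.2 ft box [ 0.1 -0.3] 0.7 w -0.0 yaw err 0.12
time: 7.57
position: [0.4894, -0.0758, 0.1492]
tcp_rot: [[-0.96, 0.279, -0.001], [0.279, 0.96, -0.003], [-0.0, -0.003, -1.0]]
ft_force: [1.0, -1.4, 1.2]
width: -0.0
t 7.57 box mm [-107.5  -14.7] z 149.2 ft box [ 1.3 -1. ] 1.2 w -0.0 yaw err 0.13
```

```bash
for i in 1 2 3; do python3 -m crank '[[0,1,0,0,0],[0,2,0,0,0],[0,2,0,0,0]]' >/dev/null
python3 -c "
from h import *
where()"; done
```

```text
t 7.82 box mm [-107.5  -12.4] z 149.2 ft box [ 0.9 -0.9] 1.1 w -0.0002 yaw err 0.14
t 8.07 box mm [-107.5  -10.1] z 149.2 ft box [ 0.9 -2. ] 0.8 w -0.0001 yaw err 0.15
t 8.32 box mm [-107.5   -7.8] z 149.2 ft box [ 0.  -0.9] -0.2 w -0.0001 yaw err 0.17
```

```bash
for i in 1 2 3; do python3 -m crank '[[0,1,0,0,0],[0,2,0,0,0],[0,2,0,0,0]]' >/dev/null
python3 -c "
from h import *
where()"; done
python3 - <<'E'
from h import *
d=grab('side','s4')
for c,s in blobs(d,*Y): print(c,s,B.T@(onz(d,*c,.16)[:2]-C))
T=np.array(d['camera_from_world']);im=d['color'][...,::-1].copy();
im=cv2.resize(im[160:320,130:310],None,fx=3,fy=3)
for y in (.016,.032,0):
  for x in(-.12,-.096):
    w=np.r_[C+B@[x,y],.176];c=T[:3,:3]@w+T[:3,3];p=(int((c[0]/c[2]*d['fx']+d['cx']-130)*3),int((c[1]/c[2]*d['fy']+d['cy']-160)*3));cv2.circle(im,p,2,(0,0,255),-1)
cv2.imwrite('pics/c4.png',im)
E
```

```text
t 8.57 box mm [-107.5   -5.5] z 149.2 ft box [ 0.5 -0.7] 1.0 w -0.0003 yaw err 0.19
t 8.82 box mm [-107.5   -5.3] z 149.2 ft box [-0.5 -7.7] 1.9 w 0.0001 yaw err 0.11
t 9.07 box mm [-107.5   -5.3] z 149.1 ft box [-0.2 -8.8] 1.4 w -0.0002 yaw err 0.02
[215.2, 235.0] [212, 226, 8, 20, 104] [-0.10032477  0.01686404]
```

View pics/c4.png

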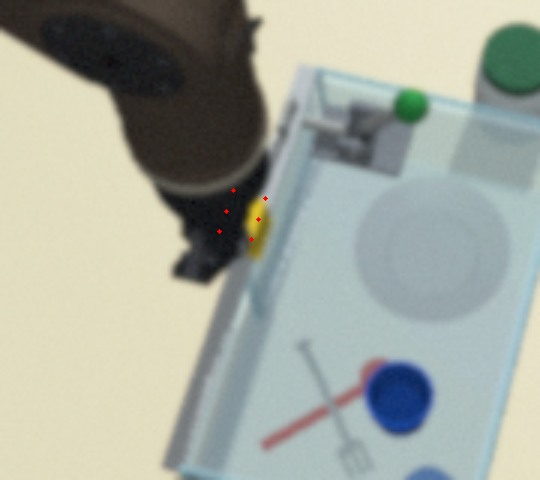

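The force rose to 8.8 N, motion stopped, and the handle sits at y≈+16-17 mm, so the panel is shut. The lever is still back (knob at (410,105) in the crop). I'll back off and go up.

```bash
python3 -m crank '[[0,-3,0,0,0],[0,-8,0,0,0],[0,-16,0,0,0],[0,-25,0,0,0],[0,-25,0,0,0],[0,-25,-20,0,0],[0,-25,-45,0,0],[0,-25,-70,0,0],[0,-25,-95,0,0],[0,-25,-115,0,0],[0,-25,-125,0,0],[0,-25,-125,0,0]]'
python3 - <<'E'
from h import *
where((40,110,272),(40,110,206))
s=grab('side','s5')
for c,_ in blobs(s,*Y): print('Y',B.T@(onz(s,*c,.16)[:2]-C))
for c,_ in blobs(s,*G): print('G',c,B.T@(onz(s,*c,.216)[:2]-C))
E
```

```text
time: 10.12
position: [0.4864, -0.0901, 0.2761]
tcp_rot: [[-0.96, 0.281, 0.002], [0.281, 0.96, -0.006], [-0.004, -0.005, -1.0]]
ft_force: [0.7, 0.2, 0.4]
width: -0.0004
t 10.12 box mm [-106.4  -29.2] z 276.1 ft box [0.6 0.4] 0.4 w -0.0004 yaw err 0.02
  to (40, 110, 272) rows [-146.5  139.2    3.9]
  to (40, 110, 206) rows [-146.2  139.5   69.9]
Y [-0.10732887  0.0154976 ]
G [362.5, 125.3] [0.15208652 0.33437961]
G [302.6, 179.7] [0.05435552 0.16576712]
G [266.4, 194.9] [-0.01089945  0.11113623]
```

Handle now in clear view at box (-107, +15.5), so the panel is shut, and the knob is unchanged at (-11, 111). Going behind the knob.

```bash
python3 -m crank '[[-18,17,0,0,0],[-36,34,0,0,0],[-55,52,0,0,0],[-73,70,0,0,0],[-91,87,0,0,0],[-110,104,0,0,0],[-128,122,0,0,0],[-146,139,0,0,0],[-146,139,0,0,0],[-146,139,0,0,0],[-146,139,20,0,0],[-146,139,40,0,0],[-146,139,55,0,0],[-146,139,66,0,0],[-146,139,69,0,0],[-146,139,69,0,0]]'
python3 - <<'E'
from h import *
where((14,110,206),(-26,110,206))
a=grab('side','s6')['color'];b=grab('top','t6')['color']
cv2.imwrite('pics/c6.png',np.hstack([cv2.resize(a[120:280,190:350],None,fx=2.4,fy=2.4),cv2.resize(b[120:280,210:370],None,fx=2.4,fy=2.4)])[...,::-1])
E
```

```text
time: 11.5
position: [0.6638, 0.0018, 0.2039]
tcp_rot: [[-0.96, 0.281, -0.002], [0.281, 0.96, -0.006], [0.0, -0.007, -1.0]]
ft_force: [0.1, 0.1, 0.2]
width: 0.0004
t 11.5 box mm [ 38.  108.8] z 203.9 ft box [0.1 0.1] 0.2 w 0.0004 yaw err -0.01
  to (14, 110, 206) rows [24.   1.2 -2.1]
  to (-26, 110, 206) rows [64.   1.2 -2. ]
```

View pics/c6.png

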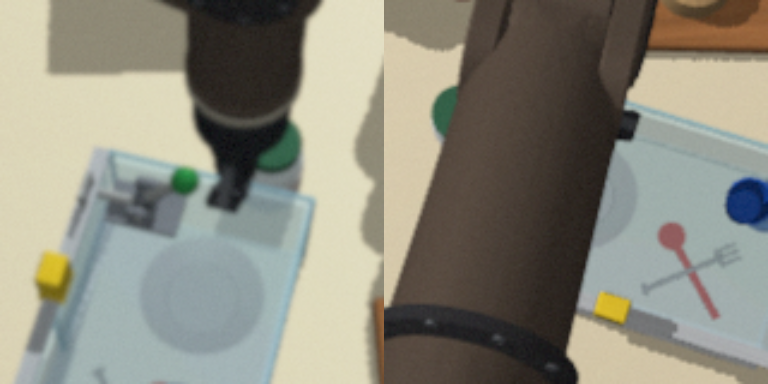

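The fingers (left crop, ~(225,195)) are behind the knob (185,180) with a clear gap. Pushing forward gently.

```bash
python3 -m crank '[[6,1,-2,0,0],[12,1,-2,0,0],[18,1,-2,0,0],[21,1,-2,0,0],[24,1,-2,0,0],[27,1,-2,0,0],[30,1,-2,0,0],[34,1,-2,0,0],[38,1,-2,0,0],[42,1,-2,0,0],[45,1,-2,0,0]]'
python3 - <<'E'
from h import *
where((-26,110,206),(-34,110,206))
s=grab('side','s7')
for c,_ in blobs(s,*G): print('G',c,B.T@(onz(s,*c,.226)[:2]-C))
E
```

```text
time: 12.52
position: [0.6216, 0.0155, 0.2075]
tcp_rot: [[-0.96, 0.281, 0.001], [0.281, 0.96, -0.006], [-0.002, -0.006, -1.0]]
ft_force: [0.1, -1.1, -1.3]
width: -0.0
t 12.52 box mm [ -6.3 110.1] z 207.5 ft box [ 0.4 -1. ] -1.3 w -0.0 yaw err 0.01
  to (-26, 110, 206) rows [19.7 -0.1  1.5]
  to (-34, 110, 206) rows [27.7 -0.1  1.5]
G [365.3, 122.6] [0.15656496 0.33597522]
G [302.6, 179.6] [0.05508846 0.1606849 ]
```

```bash
python3 -m crank '[[4,0,1,0,0],[8,0,1,0,0],[12,0,1,0,0],[15,0,1,0,0],[18,0,1,0,0],[21,0,1,0,0],[24,0,1,0,0],[27,0,1,0,0],[30,0,1,0,0],[30,0,1,0,0]]'
python3 - <<'E'
from h import *
where()
s=grab('side','s8')
for c,_ in blobs(s,*G,10): print('G',c,B.T@(onz(s,*c,.216)[:2]-C))
cv2.imwrite('pics/c8.png',cv2.resize(s['color'][120:280,170:350],None,fx=3,fy=3)[...,::-1])
E
```

```text
time: 13.4
position: [0.5918, 0.0244, 0.2064]
tcp_rot: [[-0.96, 0.281, -0.0], [0.281, 0.96, -0.006], [-0.001, -0.006, -1.0]]
ft_force: [0.1, -0.1, 0.4]
width: 0.0004
t 13.4 box mm [-37.5 110.3] z 206.4 ft box [ 0.1 -0.1] 0.4 w 0.0004 yaw err 0.03
G [365.1, 124.1] [0.15713428 0.33902556]
G [360.3, 134.5] [0.15191708 0.30913771]
G [302.6, 179.6] [0.05429907 0.16600206]
G [266.4, 194.9] [-0.01089945  0.11113623]
```

View pics/c8.png

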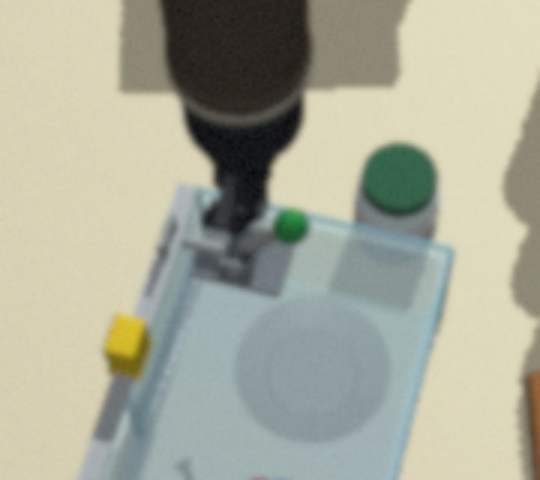

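The finger got past the knob and the lever is back at its start stop. I'll check where the tip really projects before retrying.

```bash
python3 - <<'E'
from h import *
s=eyes.get_image('side')
T=np.array(s['camera_from_world'])
def pr(x,y,z):
    w=np.r_[C+B@np.array([x,y])/1e3,z/1e3];c=T[:3,:3]@w+T[:3,3];return (c[:2]/c[2]*[s['fx'],s['fy']]+[s['cx'],s['cy']]).round(1)
print('s6 tip',pr(38,108.8,204),'s8 tip',pr(-37.5,110.3,206),'knob',pr(-10.5,110,216))
print('s8 tip lateral +-15',pr(-37.5,95,206),pr(-37.5,125,206))
a=cv2.imread('pics/s6.png');b=cv2.imread('pics/s7.png');c=cv2.imread('pics/s8.png')
for im,p in((a,pr(38,108.8,204)),(b,pr(-6.3,110.1,207.5)),(c,pr(-37.5,110.3,206))): im[int(round(p[1])),int(round(p[0]))]=(0,0,255)
cv2.imwrite('pics/c9.png',np.hstack([cv2.resize(i[160:230,225:310],None,fx=3.1,fy=3.1*1.5*1.33/2,interpolation=cv2.INTER_NEAREST) if 0 else cv2.resize(i[150:230,225:310],None,fx=3.1,fy=3.1,interpolation=cv2.INTER_NEAREST) for i in(a,b,c)]))
E
```

```text
s6 tip [288.5 203.7] s8 tip [254.3 194.5] knob [266.4 195.4]
s8 tip lateral +-15 [252.4 200.7] [256.2 188.5]
```

View pics/c9.png

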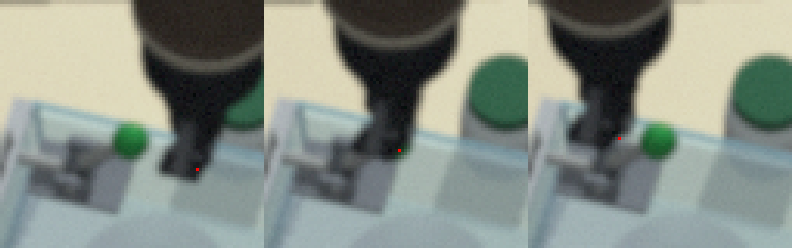

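```bash
python3 - <<'E'
from h import *
where()
w=grab('wrist','w9');T=np.array(w['camera_from_world']);print((-T[:3,:3].T@T[:3,3]).round(3),w['fx'],blobs(w,*G))
c,r=(-T[:3,:3].T@T[:3,3]),T[2,:3];print(r.round(2))
p=np.array(status.get_state()['position']);q=T[:3,:3]@p+T[:3,3];print('tcp px',q[:2]/q[2]*w['fx']+[w['cx'],w['cy']])
c=cv2.imread('pics/s8.png')[150:230,225:310]
cv2.imwrite('pics/c10.png',np.hstack([cv2.resize(w['color'][...,::-1],(560,420)),cv2.resize(c,(240,420))[:, :240]]))
E
```

```text
t 13.5 box mm [-36.8 110.3] z 206.5 ft box [ 0.1 -0.1] 0.4 w -0.0001 yaw err 0.02
[0.526 0.044 0.37 ] 310.4572732008862 [([403.6, 281.8], [373, 255, 62, 55, 2642])]
[ 0.27 -0.08 -0.96]
tcp px [277.49277393 245.9936426 ]
```

View pics/c10.png

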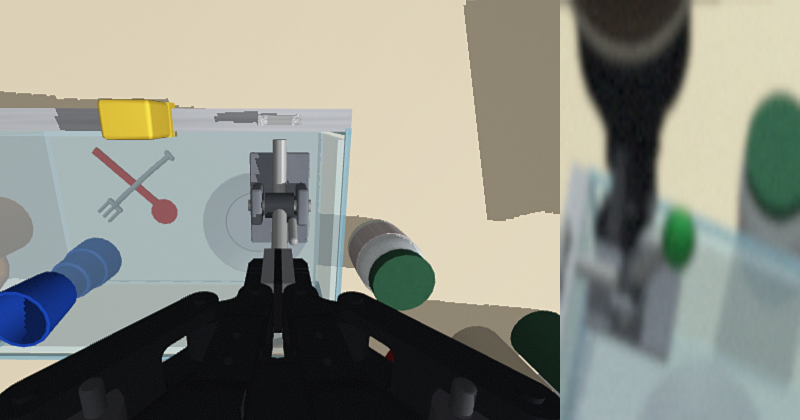

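The fingers lie directly over the rod with the knob behind them, so the tip went over the ball. Retreat up and back behind the knob, then check the tip height before going deeper.

```bash
python3 -m crank '[[0,0,-15,0,0],[0,0,-35,0,0],[0,0,-55,0,0],[0,0,-66,0,0],[0,0,-66,0,0],[-15,0,-66,0,0],[-35,0,-66,0,0],[-55,0,-66,0,0],[-75,0,-66,0,0],[-85,0,-66,0,0],[-85,0,-66,0,0],[-85,0,-66,0,0]]'
python3 - <<'E'
from h import *
where((48,110,184))
s=grab('side','s11');w=grab('wrist','w11')
p=np.array(status.get_state()['position'])
ims=[]
for d,k in((s,3),(w,1)):
    T=np.array(d['camera_from_world']);im=cv2.resize(d['color'][...,::-1],None,fx=k,fy=k)
    for dz,col in((0,(0,0,255)),(.025,(255,0,255)),(.05,(0,255,255))):
        q=T[:3,:3]@(p+[0,0,dz])+T[:3,3];u=q[:2]/q[2]*[d['fx'],d['fy']]+[d['cx'],d['cy']];cv2.circle(im,tuple(int(v*k) for v in u),2,col,-1)
        if dz==0:u0=(u*k).astype(int)
    print(u0/k,blobs(d,*G));x=max(u0[0]-180,0);y=max(u0[1]-200,0);ims.append(im[y:y+400,x:x+390] if k==3 else im[10:410,90:480])
h=min(i.shape[0] for i in ims);cv2.imwrite('pics/c11.png',np.hstack([i[:h] for i in ims]))
E
```

```text
time: 14.55
position: [0.6737, 0.0004, 0.2712]
tcp_rot: [[-0.96, 0.281, -0.002], [0.281, 0.96, -0.007], [-0.0, -0.007, -1.0]]
ft_force: [-0.6, 0.4, -0.3]
width: 0.0003
t 14.55 box mm [ 47.9 110.2] z 271.2 ft box [-0.7  0.2] -0.3 w 0.0003 yaw err -0.02
  to (48, 110, 184) rows [-0.1  0.3 87.2]
[294. 189.] [([365.8, 122.9], [362, 119, 10, 10, 36]), ([306.4, 180.5], [299, 170, 15, 21, 220]), ([266.4, 194.9], [262, 190, 10, 11, 90])]
[277. 245.] [([279.0, 139.4], [261, 121, 37, 38, 1095]), ([389.1, 183.7], [362, 157, 55, 54, 2280])]
```

View pics/c11.png

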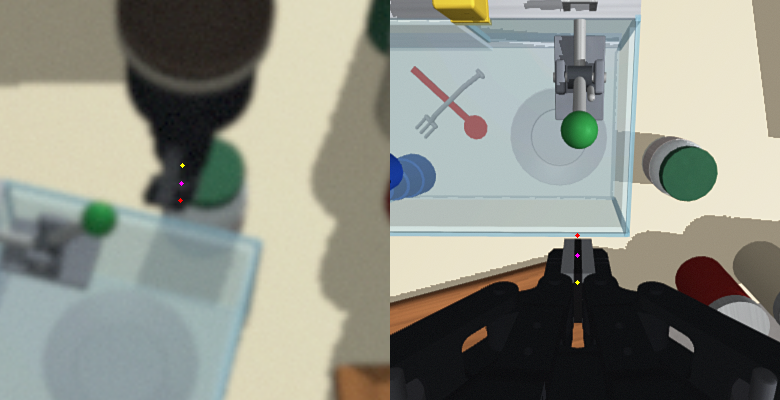

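Wrist view shows the shut pads (~(187+390,245)) centred on the knob (279 vs 277 px). The tip seems to sit somewhat higher than the nominal TCP dot, so it rode over the ball. I'll go about 25 mm deeper (cheeks top out at 165 mm) and read force step by step.

```bash
python3 -m crank '[[0,0,20,0,0],[0,0,40,0,0],[0,0,60,0,0],[0,0,75,0,0],[0,0,85,0,0],[0,0,91,0,0],[0,0,91,0,0],[0,0,91,0,0]]' >/dev/null
python3 -c "
from h import *
where()"
python3 -m crank '[[7,0,0,0,0],[14,0,0,0,0],[21,0,0,0,0],[27,0,0,0,0],[30,0,0,0,0],[30,0,0,0,0]]' >/dev/null
python3 -c "
from h import *
where()"
for i in 1 2 3; do python3 -m crank '[[3,0,0,0,0],[6,0,0,0,0],[6,0,0,0,0]]'>/dev/null
python3 -c "
from h import *
where();s=eyes.get_image('side');print([b[0] for b in blobs(s,*G,10)]);w=eyes.get_image('wrist');print('w',blobs(w,*G))"
done
```

```text
t 15.32 box mm [ 47.5 110.3] z 181.7 ft box [0.8 0.2] -0.4 w 0.0 yaw err 0.03
t 15.82 box mm [ 16.7 110.6] z 182.0 ft box [-0.2 -0.3] -0.8 w 0.0 yaw err 0.06
t 16.07 box mm [ 12.8 110.6] z 183.4 ft box [5.6 0.7] 2.9 w -0.0003 yaw err 0.04
[[364.1, 122.4], [360.6, 133.7], [302.8, 179.7], [264.5, 194.3]]
w [([278.2, 229.4], [250, 201, 58, 58, 2640]), ([419.6, 243.1], [385, 210, 70, 66, 3558])]
t 16.42 box mm [  9.7 110.6] z 185.1 ft box [ 6.8 -0. ] 5.3 w 0.0001 yaw err 0.02
[[363.6, 126.0], [302.4, 179.6], [262.9, 193.8]]
w [([278.2, 229.7], [250, 201, 58, 59, 2648]), ([418.0, 244.8], [384, 213, 69, 65, 3474])]
t 16.77 box mm [  5.7 110.7] z 186.4 ft box [ 5.8 -0.7] 4.9 w -0.0002 yaw err 0.0
[[364.2, 125.0], [302.5, 179.7], [260.8, 192.8]]
w [([278.3, 230.5], [250, 201, 58, 59, 2684]), ([416.7, 248.0], [382, 216, 70, 64, 3390])]
```

The lever now follows (knob column 266→261 px, 6-7 N). Friction on the rising ball lifts the tool, so I command slightly down as I continue.

```bash
python3 -m crank '[[4,0,2,0,0],[8,0,4,0,0],[12,0,5,0,0],[16,0,6,0,0],[20,0,6,0,0],[20,0,6,0,0]]' >/dev/null
python3 -c "
from h import *
where();s=eyes.get_image('side');print([b[0] for b in blobs(s,*G,10)]);w=eyes.get_image('wrist');print('w',blobs(w,*G))"
```

```text
t 17.37 box mm [-15.8 110.7] z 179.4 ft box [1.3 0.4] 0.1 w 0.0004 yaw err 0.02
[[363.5, 125.2], [302.5, 179.7], [250.5, 189.5]]
w [([278.3, 241.2], [246, 209, 65, 65, 3312]), ([417.0, 273.7], [383, 242, 69, 63, 3331])]
```

```bash
python3 -m crank '[[4,0,-1,0,0],[8,0,-1,0,0],[12,0,-1,0,0],[16,0,-1,0,0],[18,0,-1,0,0],[18,0,-1,0,0]]' >/dev/null
python3 -c "
from h import *
where();s=eyes.get_image('side')
for b in blobs(s,*G,10): print(b[0],B.T@(onz(s,*b[0],.216)[:2]-C))
w=eyes.get_image('wrist');print('w',blobs(w,*G))"
```

```text
t 17.97 box mm [-33.8 110.8] z 180.2 ft box [-0.8 -0. ] -0.3 w -0.0004 yaw err 0.04
[363.4, 126.6] [0.15468695 0.33147586]
[302.6, 179.7] [0.05435552 0.16576712]
[230.9, 186.4] [-0.08904491  0.1113855 ]
w [([278.4, 159.1], [247, 128, 64, 63, 3177]), ([415.1, 289.7], [380, 262, 68, 59, 2913])]
```

The lever snapped over: knob at box x -89 mm (expected -89.5 locked). Retreat and do a last check.

```bash
python3 -m crank '[[-10,0,0,0,0],[-20,0,0,0,0],[-25,0,-5,0,0],[-25,0,-25,0,0],[-25,0,-50,0,0],[-25,0,-75,0,0],[-25,0,-100,0,0],[-25,0,-120,0,0],[-25,0,-120,0,0],[-25,0,-120,0,0],[-25,0,-120,0,0]]' >/dev/null
python3 - <<'E'
from h import *
where();s=grab('side','s12')
for n,r,z in(('Y',Y,.16),('G',G,.216)):
  for b in blobs(s,*r): print(n,b[0],B.T@(onz(s,*b[0],z)[:2]-C))
a=cv2.imread('pics/side0.png');b=cv2.imread('pics/s12.png')
cv2.imwrite('pics/c12.png',np.hstack([cv2.resize(i[150:410,160:340],None,fx=2.1,fy=2.1) for i in(a,b)]))
E
```

```text
t 18.98 box mm [ -9.8 110.9] z 300.2 ft box [0.2 0.2] -0.2 w -0.0 yaw err 0.01
Y [211.8, 234.6] [-0.10767788  0.01588502]
G [302.5, 179.6] [0.05409263 0.16594773]
G [231.0, 186.5] [-0.08877055  0.11121088]
```

View pics/c12.png

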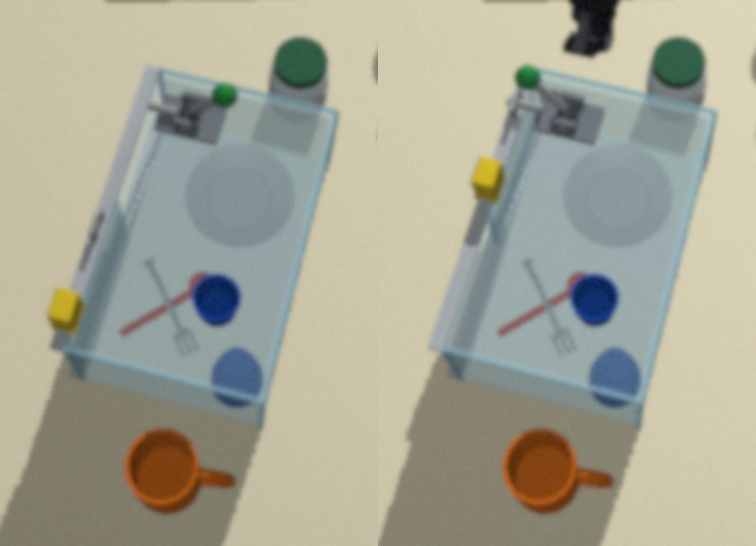

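Before (left) and after (right): the panel is shut with the handle at (487,180), the knob is at the front at (527,77), and the tableware looks unmoved. The gripper is clear of everything.

```bash
python3 -c "
from workcell import hand_in;print(hand_in())"
```

```text
the job is handed in; nothing more can be done
None
```

I pushed the panel shut by its handle with the closed fingers, pushed the lever over to its locked side, and handed the job in at about 19 s of the allowed 43 s. `hand_in` gave no verdict.

- **Panel:** at the end stop the force I read rose to 8.8 N. The last image puts the handle at box (-107.7, +15.9) mm; fully shut is (-108, +16).
- **Lever:** the first push failed because the fingertip rode over the ball knob and the lever fell back to unlocked. I repeated it about 25 mm deeper, with a peak reading of about 9 N, and the lever snapped over. The last image puts the knob at box x -89 mm; locked is -89.5.
- **Tableware:** it looks the same before and after by eye. Only the jar was measured, and its cap stayed within 0.1 pixel.
- **Robot:** the gripper is clear, with a residual force of about 0.2 N.
- **Checks that disagreed:** in the pictures the fingertip sat up to about 15 mm from where the measured position put it. The panel's stop also came about 9 mm later than I had assumed from the finger thickness. I did not resolve either one.

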